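# Lock the paper trimmer's blade arm

### The arm

A 6-joint arm with a two-finger parallel gripper is mounted at the origin on the work surface. World frame = base frame: x ahead of the robot, y to its left, z up, the work surface at z = 0. Lengths are in m, angles in rad, forces in N, time in s.
With the tool pointing down it reaches from about 0.35 to 0.975 m from the base axis. Payload 17.4 kg.
Tool frame: the origin (TCP) lies on the centre line of the jaws, within the pads' length; the fingertips stand 8 mm ahead of it and the grasp point (between the pads) lies 11 mm behind it; z points along the fingers, y is the line along which they close (so a half turn about z gives the same grasp; the last joint's range is limited). The gripper opens to 85 mm and grips with 20 to 120 N. Pads are 22 mm wide; open, the fingers measure 114 mm over their backs; the gripper's body (76 mm by 85 mm) begins 54 mm behind the grasp point. The pads swing forward as they close: fully open they stand 13 mm farther back than shut.
Start: joints at [1.274, 0.116, 1.442, -0, 1.584, -0.038], TCP at [0.173, 0.653, 0.239] pointing down, gripper open.
Joint ranges: [-2.83, 2.83], [-0.83, 2.19], [0.07, 2.5], [-1.14, 4.28], [0.01, 3], [-2.97, 2.97]. Speed limits (rad/s): [1.89, 1.89, 2.22, 3.14, 3.14, 3.14].

### API

Orientations are given as a rotation vector (axis times angle).
In Python, from workcell import status, snapshot, bot gives the robot as it stands.
- The arm moves only by the tool jog_arm, never from a script. Its argument "rows" is a list of rows, each a list of 3 entries, a list of its own where there are three numbers: the shift along the tool's x, y, z scaled (see below), then the turn, a rotation vector about the tool's x, y, z scaled (see below), then the opening, from 0 (shut) to 1 (fully open). In form: [[[tx, ty, tz], [ax, ay, az], hand], ...]. A call has 1 to 8 rows; each row is the pose to reach, as a shift and turn from the pose commanded when the call began, along the tool's axes at that moment; what a row does not reach only later rows make up. The controller multiplies each number of a shift by 0.2 m and each number of a turn by 90 degrees. A row lasts 1/10 s, in which the tool goes at most 50 mm and 8.59 degrees, less where a joint would pass 70% of its speed; a pose out of reach is approached as far as the arm can. A call with a number of a shift or a turn outside -1 to 1 is refused whole. A call with a gripper value outside its range is refused whole. The fingers move at their own pace and stop on an object; the grip force is fixed at half the most. Time passes only in rows, so rows that repeat a pose let the fingers close. It gives the time, the measured TCP pose, the force, the opening and the grip force at its end, in the units of the state.
- status.sense(): the state, without advancing time (a new reading comes with each control period).
- snapshot(name): name is "side" or "top" or "wrist"; returns a dict with "image" (400x640x3 uint8, blue, green, red), "z_map" (400x640 float32, m along the optical axis (not along the pixel's ray), 0 where there is no reading), "fx", "fy", "cx", "cy" (pixels), "world_to_cam" (4x4, takes a point from world to camera coordinates). Camera axes: x right, y down, z forward; pixel columns grow to the right and rows downward; lengths in m; the calibration is good to about 2 mm. The wrist camera is an equidistant fisheye: a pixel r from the principal point sees the ray r / f radians off the axis. A picture is of the moment at which its call begins.
- bot.close_job(): hands the job in; it is judged then, once.
The state is a dict: "time": time; "qpos": joint angles; "qd": joint speeds; "tau": joint torques, N m; "ee_pos": TCP position; "tool_rot": TCP orientation; "wrist_force": force on the tool from outside, world axes, zero at the start; "ft_torque": the same for the moment, N m; "opening": opening from 0.0 (shut) to 1.0 (fully open); "finger_force": force on a finger pad.
Only numpy, scipy, OpenCV 4.12 (cv2) and the standard library are available. Lean on these libraries where they do the work, as an engineer would, in place of code of your own. Each camera call takes 0.05 s, during which the arm holds its last target. There are 200 camera calls.

### The job

Lock the paper trimmer on the reception desk so that its blade arm cannot be raised: with one fingertip press the yellow spring catch right down and keep it down, while the other fingertip pushes the black bolt knob across towards the blade arm until the bolt is fully home in the arm's staple. Then take the hand away so that the catch springs back up and locks the bolt. Leave the blade arm down, and the other things on the trimmer and around it undisturbed.

Things in the scene. Friction and masses are not known exactly. Their poses are not given: they have to be found in the camera images.
- trimmer: lever paper trimmer, fixed, grey board with a blue-grey mat, top 30 mm above the desk. Origin on the desk under the lock near the board's front right corner; +x along the blade arm from handle to pivot, +y away from the arm across the board, z up. Board: x -75 to 300, y -45 to 215 mm. Lock: bolt bar along y at x +22, catch plate beside it at x -24. Clear guard 68 mm high at x 80 to 270, y -34
- bolt (a joint): travel of the steel bolt in m along the trimmer's -y: 0 withdrawn, 0.030 fully home against its stop. It starts within 1 mm of 0 and stays where it is left; friction about 2 N. A tooth of the catch blocks it until the catch is down by 5 mm; from 0.028 on the tooth can spring up behind the bolt's lug and lock it home
- catch (a joint): how far the catch plate is pressed straight down, in m: 0 up, 0.008 right down on its stop. Spring force 2 N at the top, 6 N at the bottom; it springs back when released. Let go with the bolt part-way, it rises only to 0.0045 and its tooth scrapes on the bolt
- bolt_knob (a point): centre of the top of the bolt's upright black knob, 16 mm across, 28 mm tall, its top 78 mm above the desk. With the bolt withdrawn it is at trimmer x +22, y +10 mm; it moves with the bolt. The bar below it is 50 mm high above the desk; two steel straps over the bar (8 mm wide, at trimmer y -34 and +50 mm) are 54 mm high
- catch_top (a point): centre of the top of the yellow catch plate with black ribs, 26 mm along trimmer x by 70 mm along trimmer y, at trimmer x -24, y +15 mm; its top is 68 mm above the desk when up, 60 mm when right down. It moves with the catch. It lies beside the bolt, 46 mm between centre lines, so a fingertip can slide along it while pressing
- keeper (a point): centre of the steel staple (loop) on the blade arm that the bolt enters, at trimmer x +22, y -53.5 mm, 45 mm above the desk while the arm is down; it rises with the arm. The arm, kept down by its own weight, is a grey bar 12 mm thick along the board's edge, top 37 mm above the desk, pivoted at trimmer x +285; its black handle lies at trimmer x -130 to -203 mm, up to 66 mm high
- card_pack: pack of white cards 105 x 74 x 22 mm lying on the board; origin at the centre of its underside
- eraser: eraser 55 x 22 x 13 mm with blue sleeve lying on the board; origin at the centre of its underside
- stamp: self-inking stamp 52 x 34 mm, 75 mm high, with red top, standing on the board; origin at the centre of its underside
- stapler: black stapler 150 x 36 mm, 60 mm high, on the desk beside the blade arm; origin at the centre of its underside
- tape_dispenser: desk tape dispenser 150 x 58 mm, 81 mm high, on the desk beside the board; origin at the centre of its underside
- mouse: black computer mouse 106 x 60 mm, 35 mm high, on the desk; origin at the centre of its underside
- pen_pot: dark metal pot of pens, 84 mm across, 95 mm high (pens to 149 mm), on the desk; origin at the centre of its underside

How it is judged:
By the outcome, as a careful person would: the job done as asked, in the order asked, and still so for the second after the job is handed in, with the robot touching nothing.
It also fails if it takes over 32 s, if anything falls off the work surface, if the arm or the gripper's body presses on something with over 40 N, if the wrist force passes 120 N, or if a joint passes its speed limit or range.

## Working session

There is one attempt and no reset: what is moved stays moved. The work goes in short steps, Python scripts to look and compute and a tool call to move; the robot and the scene stay as the last step left them, time stands still between calls to the robot, and variables do not carry over. Pictures are saved under pics/ and viewed, at most 10 in all, crops included, and the job is handed in when it is done.

Besides the shell and the picture viewer there is one more tool, called after "Call:" as name(argument=value, ...) on one line, values as JSON. jog_arm: Moves the arm, as the interface text tells. Its arguments: {"type":"object","properties":{"rows":{"type":"array","items":{"type":"array"}}},"required":["rows"]}

```bash
ls; mkdir -p pics
python3 - <<'E'
from workcell import status,snapshot
import cv2,numpy as np
print(status.sense())
for n in("top","side"):
    d=snapshot(n);cv2.imwrite(f"pics/{n}0.png",d["image"]);np.savez(f"pics/{n}0.npz",**d);print(n,d["fx"],d["cx"],d["cy"],d["world_to_cam"])
E
```

```text
pics
{'time': 0.0, 'qpos': array([ 1.27420093e+00,  1.16507006e-01,  1.44224931e+00, -9.24140544e-06,
        1.58400977e+00, -3.78259753e-02]), 'qd': array([ 0.00021704,  0.00108528, -0.00072469, -0.00128649,  0.00137975,
       -0.00065227]), 'tau': array([-2.58989370e-03, -7.31978989e+01, -6.32496572e+01, -2.41669750e-04,
        6.31010582e-03,  4.50721120e-05]), 'ee_pos': array([0.17270302, 0.65235   , 0.2385579 ]), 'tool_rot': array([-4.05317012e-01, -3.11514838e+00,  1.81982939e-03]), 'wrist_force': array([ 0.61707576, -0.14008606, -0.01441801]), 'ft_torque': array([ 0.02702607, -0.06367123, -0.03792116]), 'finger_force': 0.0, 'opening': 1.0013584182771598}
top 414.7653015149079 317.5251106776768 201.98075988788833 [[ 0.01898757 -0.99969072 -0.01606059 -0.03735845]
 [-0.99127016 -0.01672656 -0.13078106  0.58599965]
 [ 0.13047197  0.0184036  -0.99128118  1.05506002]
 [ 0.          0.          0.          1.        ]]
side 379.6365582085153 313.8336644415429 198.44198863041564 [[ 0.94142106 -0.33701539 -0.01212499 -0.58290727]
 [-0.26815886 -0.72630637 -0.6329059   0.19167534]
 [ 0.20449258  0.59908237 -0.77413378  0.98313033]
 [ 0.          0.          0.          1.        ]]
```

View pics/top0.png

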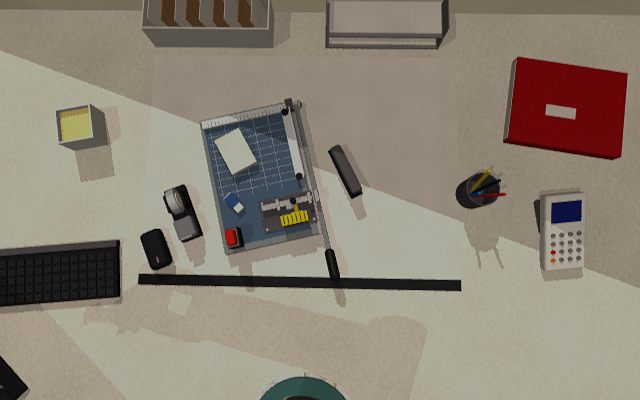

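View pics/side0.png

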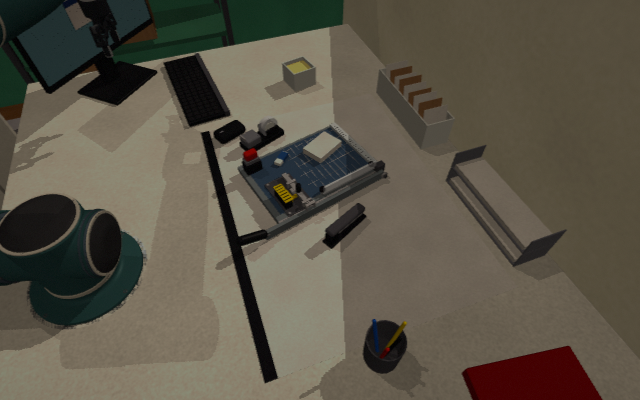

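The top view shows the trimmer with the yellow catch at about (294,216), the knob at about (293,201) and the handle at (333,265). The side view shows the catch at about (284,193). Next I'll measure the catch and the trimmer's yaw.

```bash
cat > h.py <<'E'
import numpy as np,cv2
def ray(d,u,v):
    T=d["world_to_cam"];R=T[:3,:3];c=-R.T@T[:3,3]
    r=R.T@np.array([(u-d["cx"])/d["fx"],(v-d["cy"])/d["fy"],1.]);return c,r
def on(d,u,v,z):
    c,r=ray(d,u,v);return c+r*(z-c[2])/r[2]
def tri(rs):
    A=0;b=0
    for c,r in rs:
        r=r/np.linalg.norm(r);P=np.eye(3)-np.outer(r,r);A=A+P;b=b+P@c
    return np.linalg.solve(A,b)
def yellow(img):
    h=cv2.cvtColor(img,cv2.COLOR_BGR2HSV);m=cv2.inRange(h,(20,150,90),(35,255,255))
    return cv2.morphologyEx(m,cv2.MORPH_CLOSE,np.ones((5,5)))
E
python3 - <<'E'
from h import *
rs=[]
for n,box in(("top",(250,190,330,240)),("side",(265,175,305,215))):
    d=np.load(f"pics/{n}0.npz");m=yellow(d["image"])
    k=np.zeros_like(m);k[box[1]:box[3],box[0]:box[2]]=1;m=m*k
    c=max(cv2.findContours(m,0,2)[0],key=cv2.contourArea);r=cv2.minAreaRect(c);print(n,r)
    b=cv2.boxPoints(r);P=np.array([on(d,*p,.068) for p in b]);print(P.round(4))
    rs.append(ray(d,*r[0]))
    z=d["z_map"];print("depth pt",z[int(r[0][1]),int(r[0][0])])
print(tri(rs))
d=np.load("pics/top0.npz")
# blade arm line: handle & staple/pivot by pixel
for p,z in(((333,265),.05),((290,105),.03),((293,201),.078)):print(on(d,*p,z))
for n,(x,y,w,hh) in (("top",(200,90,160,200)),):
    cv2.imwrite("pics/c.png",cv2.resize(d["image"][y:y+hh,x:x+w],None,fx=3,fy=3,interpolation=2)[200:600])
E
```

```text
top ((292.9882507324219, 213.94705200195312), (18.547555923461914, 27.333240509033203), 77.47119140625)
[[ 0.5657  0.0745  0.068 ]
 [ 0.5822  0.0065  0.068 ]
 [ 0.5358 -0.0049  0.068 ]
 [ 0.5195  0.0628  0.068 ]]
depth pt 1.0629268
side ((284.5244140625, 191.28048706054688), (21.39580535888672, 12.962422370910645), 51.34019470214844)
[[ 0.5178  0.058   0.068 ]
 [ 0.5535  0.0776  0.068 ]
 [ 0.5702  0.005   0.068 ]
 [ 0.5355 -0.0127  0.068 ]]
depth pt 1.0644821
[0.54823033 0.03541373 0.06294251]
[ 0.42334958 -0.06967268  0.05      ]
[0.85468306 0.05391442 0.03      ]
[0.58279744 0.03481342 0.078     ]
```

View pics/c.png

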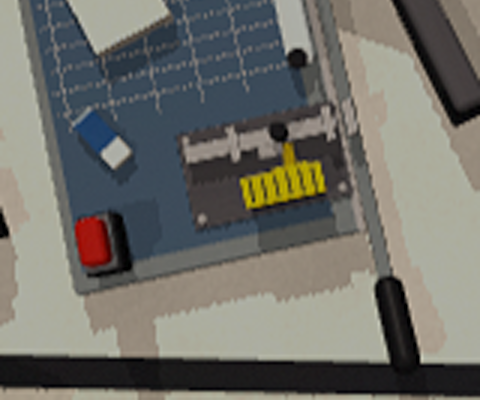

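The crop shows the knob top at full-frame pixel (293,200.3). The catch plate corners span (280,218) to (309,221), with its centre at about (294.7,218.7) and a yaw of about 13°. The bright strip above the plate is the tooth. I'll write a helper for the move numbers.

```bash
cat >> h.py <<'E'
from scipy.spatial.transform import Rotation as Ro
def frame(o,yaw):  # trimmer -> world
    R=np.array([[np.cos(yaw),-np.sin(yaw),0],[np.sin(yaw),np.cos(yaw),0],[0,0,1]])
    return lambda p:R@np.array(p)+np.array([o[0],o[1],0])
def tool_at(yaw): # tool y along trimmer +x, z down -> x = y cross z
    y=np.array([np.cos(yaw),np.sin(yaw),0]);z=np.array([0,0,-1.]);return Ro.from_matrix(np.c_[np.cross(y,z),y,z])
def cmd(p,yaw):
    from workcell import status
    s=status.sense();R=Ro.from_rotvec(s["tool_rot"])
    print("t",s["time"],"pos",s["ee_pos"].round(4),"op",round(s["opening"],3),"F",s["wrist_force"].round(1))
    print("shift",(R.inv().apply(p-s["ee_pos"])/.2).round(3),"turn",((R.inv()*tool_at(yaw)).as_rotvec()/(np.pi/2)).round(3))
E
python3 - <<'E'
from h import *
d=np.load("pics/top0.npz")
f=lambda u,v:(200+u/3,90+(200+v)/3)
C=np.array([on(d,*f(*p),.068) for p in((241,182),(321,162),(327,190),(247,208))])
print(C.round(4),C.mean(0)); yl=C[0]-C[1]; print(np.degrees(np.arctan2(-yl[0],yl[1])))
b1=np.array([on(d,*f(*p),.054) for p in((185,148),(340,115))]);e=b1[0]-b1[1];print(np.degrees(np.arctan2(-e[0],e[1])))
yaw=np.radians(13.3);K=on(d,*f(279,131),.078);print("knob",K)
k=frame((0,0),yaw);o1=K-k((.022,.010,0));o2=C.mean(0)-k((-.024,.015,0));print(o1,o2)
cmd(frame((o1+o2)/2,yaw)((-.001,.036,.22)),yaw)
E
```

```text
[[ 0.5415  0.0669  0.068 ]
 [ 0.5598 -0.0009  0.068 ]
 [ 0.536  -0.0065  0.068 ]
 [ 0.5194  0.0611  0.068 ]] [0.53917032 0.03012229 0.068     ]
15.111864243536347
13.103083392103555
knob [0.5845073  0.03485914 0.078     ]
[0.56539786 0.02006626 0.078     ] [0.56597736 0.0210458  0.068     ]
t 0.1 pos [0.1727 0.6524 0.2386] op 1.003 F [0.4 0.  0.1]
shift [-2.619 -2.395  0.096] turn [-0.001  0.     0.687]
```

Call:
jog_arm(rows=[[[-1, -0.91, 0], [0, 0, 0.34], 0.37], [[-1, -0.91, 0], [0, 0, 0.34], 0.37], [[-1, -0.91, 0], [0, 0, 0.34], 0.37], [[-1, -0.91, 0], [0, 0, 0.34], 0.37], [[-1, -0.91, 0], [0, 0, 0.34], 0.37], [[-1, -0.91, 0], [0, 0, 0.34], 0.37]])

```text
time: 0.7
ee_pos: [0.321, 0.4225, 0.2393]
tool_rot: [1.216, 2.896, -0.0]
wrist_force: [-0.3, 1.4, -0.3]
opening: 0.367
finger_force: 0.0
```

```bash
cat >> h.py <<'E'
O=(.5657,.0206);YAW=np.radians(13.3)
E
python3 -c "
from h import *
cmd(frame(O,YAW)((-.001,.036,.22)),YAW)"
```

```text
t 0.7 pos [0.321  0.4225 0.2393] op 0.367 F [-0.3  1.4 -0.3]
shift [-2.135 -0.444  0.098] turn [0.    0.    0.346]
```

Call:
jog_arm(rows=[[[-1, -0.21, 0.05], [0, 0, 0.346], 0.37], [[-1, -0.21, 0.05], [0, 0, 0.346], 0.37], [[-1, -0.21, 0.05], [0, 0, 0.346], 0.37], [[-1, -0.21, 0.05], [0, 0, 0.346], 0.37], [[-1, -0.21, 0.05], [0, 0, 0.346], 0.37]])

```text
time: 1.2
ee_pos: [0.4318, 0.2495, 0.2288]
tool_rot: [1.956, 2.458, -0.002]
wrist_force: [-1.1, 0.3, -0.3]
opening: 0.369
finger_force: 0.0
```

```bash
python3 -c "
from h import *
cmd(frame(O,YAW)((-.001,.036,.22)),YAW)"
```

```text
t 1.2 pos [0.4318 0.2495 0.2288] op 0.369 F [-1.1  0.3 -0.3]
shift [-1.086  0.389  0.045] turn [-0.     0.001 -0.004]
```

Call:
jog_arm(rows=[[[-1, 0.39, 0.04], [0, 0, 0], 0.37], [[-1, 0.39, 0.04], [0, 0, 0], 0.37], [[-1, 0.39, 0.04], [0, 0, 0], 0.37], [[-1, 0.39, 0.04], [0, 0, 0], 0.37], [[-1, 0.39, 0.04], [0, 0, 0], 0.37], [[-1, 0.39, 0.04], [0, 0, 0], 0.37], [[-1, 0.39, 0.04], [0, 0, 0], 0.37]])

```text
time: 1.9
ee_pos: [0.5519, 0.0778, 0.2211]
tool_rot: [-1.945, -2.466, 0.0]
wrist_force: [0.4, 1.0, -0.2]
opening: 0.372
finger_force: 0.0
```

Run:
```python
from h import *
from workcell import snapshot
d=snapshot("wrist");np.savez("pics/w1.npz",**d);cv2.imwrite("pics/w1.png",d["image"])
print(d["fx"],d["fy"],d["cx"],d["cy"],d["world_to_cam"])
cmd(frame(O,YAW)((-.001,.036,.15)),YAW)
```

```text
309.70691628693146 309.70691628693146 321.8404027514363 202.65729949044075 [[ 0.97234455  0.23354716 -0.00134421 -0.55650275]
 [ 0.22417803 -0.93169228  0.2858211  -0.08326461]
 [ 0.06550032 -0.27821793 -0.95828205  0.34657558]
 [ 0.          0.          0.          1.        ]]
t 1.95 pos [0.5517 0.0782 0.2213] op 0.376 F [-0.1  0.3  0.2]
shift [-0.117 -0.004  0.356] turn [-0.    -0.     0.002]
```

View pics/w1.png

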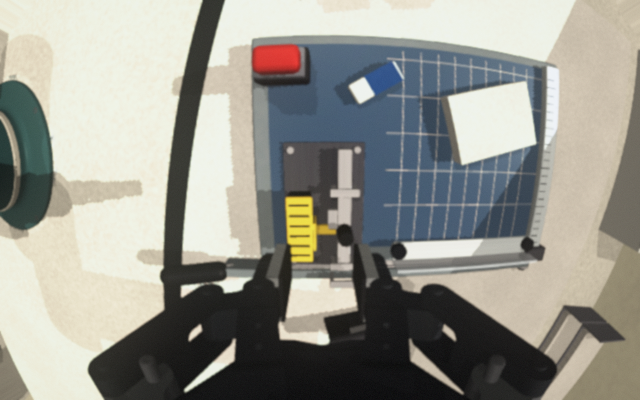

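The wrist view is clear: catch plate corners at (286,196), (312,196), (314,261) and (291,262), knob top at (344,234), and fingertips at about (282,247) and (360,247). I'll refine the pose from these.

```bash
cat >> h.py <<'E'
def won(d,u,v,z):
    x,y=(u-d["cx"])/d["fx"],(v-d["cy"])/d["fy"];t=np.hypot(x,y)
    r=np.array([x/t*np.sin(t),y/t*np.sin(t),np.cos(t)])
    T=d["world_to_cam"];R=T[:3,:3];c=-R.T@T[:3,3];r=R.T@r;return c+r*(z-c[2])/r[2]
E
python3 - <<'E'
from h import *
d=np.load("pics/w1.npz");m=yellow(d["image"]);m[:,:280]=0;m[:,335:]=0;m[:180]=0;m[275:]=0
m2=cv2.morphologyEx(m,cv2.MORPH_OPEN,np.ones((15,15)))
ct=max(cv2.findContours(m2,0,2)[0],key=cv2.contourArea);print(cv2.boundingRect(ct))
Rt=np.array([[np.cos(YAW),np.sin(YAW)],[-np.sin(YAW),np.cos(YAW)]])
P=np.array([won(d,*p[0],.068)[:2] for p in ct]);r=cv2.minAreaRect(((P-O)*1000).astype(np.float32));print(r)
c=np.array(r[0])/1000;print("catch in trimmer",Rt@c)
K=won(d,344,234,.078);print("knob",K,Rt@(K[:2]-O))
for p in((347,155),(342,258)):print("bar",Rt@(won(d,*p,.05)[:2]-O))
for p in((282,247),(360,247)):print("tip",Rt@(won(d,*p,.213)[:2]-O))
cv2.imwrite("pics/w1c.png",cv2.resize(d["image"][180:320,240:400],None,fx=4,fy=4,interpolation=2))
E
```

```text
(286, 196, 31, 66)
((-22.508941650390625, 12.443948745727539), (29.85854721069336, 70.06470489501953), 13.464424133300781)
catch in trimmer [-0.0190425   0.01728836]
knob [0.58427154 0.04257974 0.078     ] [0.02312986 0.01711784]
bar [0.0263545 0.0898041]
bar [ 0.0239637  -0.02310164]
tip [-0.01851355  0.06541467]
tip [0.02101906 0.06559279]
```

View pics/w1c.png

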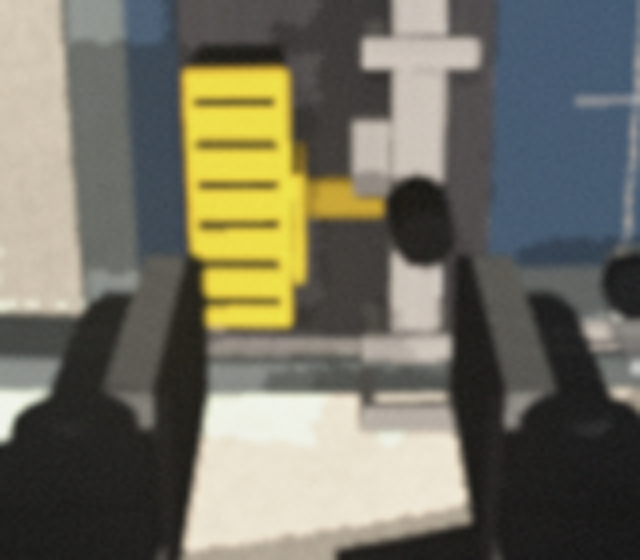

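```bash
cat >> h.py <<'E'
O=frame(O,YAW)((.003,.0025,0))[:2]
E
python3 -c "
from h import *
cmd(frame(O,YAW)((-.001,.036,.10)),YAW)"
```

```text
t 1.95 pos [0.5517 0.0782 0.2213] op 0.376 F [-0.1  0.3  0.2]
shift [-0.104  0.011  0.606] turn [-0.    -0.     0.002]
```

Call:
jog_arm(rows=[[[-0.104, 0.011, 0.2], [0, 0, 0], 0.44], [[-0.104, 0.011, 0.4], [0, 0, 0], 0.44], [[-0.104, 0.011, 0.52], [0, 0, 0], 0.44], [[-0.104, 0.011, 0.606], [0, 0, 0], 0.44], [[-0.104, 0.011, 0.606], [0, 0, 0], 0.44], [[-0.104, 0.011, 0.606], [0, 0, 0], 0.44], [[-0.104, 0.011, 0.606], [0, 0, 0], 0.44]])

```text
time: 2.65
ee_pos: [0.56, 0.0577, 0.102]
tool_rot: [1.945, 2.465, 0.003]
wrist_force: [0.4, 0.0, 0.3]
opening: 0.44
finger_force: 0.0
```

Run:
```python
from h import *
from workcell import snapshot
d=snapshot("wrist");np.savez("pics/w2.npz",**d)
cv2.imwrite("pics/w2c.png",cv2.resize(d["image"][80:330,180:460],None,fx=2.4,fy=2.4,interpolation=2))
cmd(frame(O,YAW)((-.001,.036,.076)),YAW)
```

```text
t 2.7 pos [0.5599 0.0576 0.1018] op 0.443 F [ 0.3 -0.3 -0.1]
shift [ 0.006 -0.005  0.129] turn [0.001 0.    0.002]
```

View pics/w2c.png

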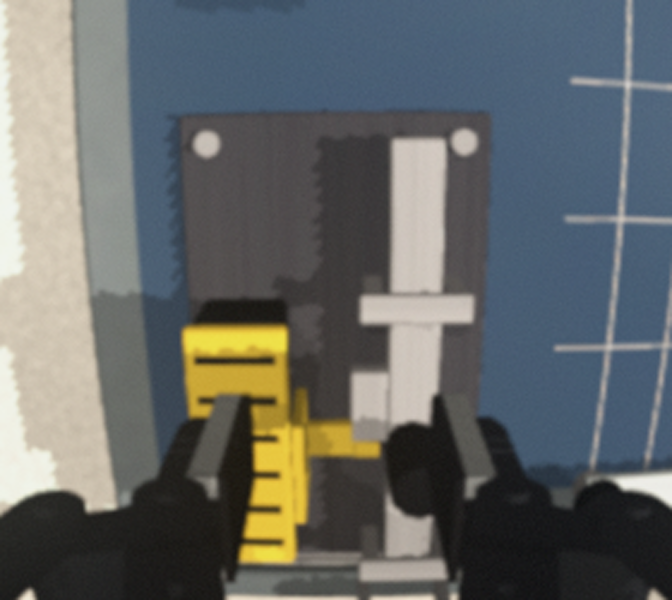

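The view shows the fingertips at about (270,245) and (372,245), the plate spanning x 256–301, and the bar centred at about x 353. I'll compute the lateral offsets.

Run:
```python
from h import *
d=np.load("pics/w2.npz");Rt=np.array([[np.cos(YAW),np.sin(YAW)],[-np.sin(YAW),np.cos(YAW)]])
f=lambda u,v,z:(1000*(Rt@(won(d,180+u/2.4,80+v/2.4,z)[:2]-O))).round(1)
for zt in(.092,.098):
  for n,p in(("Lin",(244,396)),("Lout",(215,396)),("Lbot",(190,475)),("Rin",(436,396)),("Rout",(463,396)),("Rbot",(490,475))):print(zt,n,f(*p,zt))
for n,p,z in(("c1",(183,327),.068),("c2",(288,325),.068),("c3",(295,560),.068),("bar",(388,340),.05),("bar",(443,340),.05),("strapL",(360,310),.054),("strapR",(474,310),.054),("knob far",(418,517),.078),("knobL",(386,490),.078)):print(n,f(*p,z))
```

```text
0.092 Lin [-18.7  41.8]
0.092 Lout [-25.   41.7]
0.092 Lbot [-32.   21.7]
0.092 Rin [22.3 41.9]
0.092 Rout [28.2 41.8]
0.092 Rbot [35.8 21.9]
0.098 Lin [-17.8  44.5]
0.098 Lout [-23.9  44.4]
0.098 Lbot [-30.6  25.3]
0.098 Rin [21.5 44.7]
0.098 Rout [27.1 44.6]
0.098 Rbot [34.4 25.5]
c1 [-36.3  48.9]
c2 [-10.6  49.6]
c3 [-10.4 -19.8]
bar [14.7 39.3]
bar [29.5 39.2]
strapL [ 7.  48.9]
strapR [36.7 49. ]
knob far [21.7  1.6]
knobL [13.3  9.8]
```

Call:
jog_arm(rows=[[[0, -0.015, 0.05], [0, 0, 0], 0.44], [[0, -0.015, 0.08], [0, 0, 0], 0.44], [[0, -0.015, 0.1], [0, 0, 0], 0.44], [[0, -0.015, 0.1], [0, 0, 0], 0.44]])

```text
time: 3.1
ee_pos: [0.556, 0.0566, 0.0792]
tool_rot: [-1.946, -2.465, 0.001]
wrist_force: [0.1, -0.3, -0.2]
opening: 0.445
finger_force: 0.0
```

Call:
jog_arm(rows=[[[0, 0, 0.01], [0, 0, 0], 0.44], [[0, 0, 0.02], [0, 0, 0], 0.44], [[0, 0, 0.02], [0, 0, 0], 0.44]])

```text
time: 3.4
ee_pos: [0.5563, 0.0566, 0.0759]
tool_rot: [-1.946, -2.466, 0.0]
wrist_force: [-0.0, -0.9, -0.3]
opening: 0.441
finger_force: 0.0
```

Call:
jog_arm(rows=[[[0, 0, 0.01], [0, 0, 0], 0.44], [[0, 0, 0.02], [0, 0, 0], 0.44], [[0, 0, 0.02], [0, 0, 0], 0.44]])

```text
time: 3.7
ee_pos: [0.5565, 0.0567, 0.0721]
tool_rot: [1.946, 2.466, 0.0]
wrist_force: [0.3, 0.3, 3.4]
opening: 0.441
finger_force: 1.5
```

Call:
jog_arm(rows=[[[0, 0, 0.01], [0, 0, 0], 0.44], [[0, 0, 0.015], [0, 0, 0], 0.44], [[0, 0, 0.015], [0, 0, 0], 0.44]])

```text
time: 4.0
ee_pos: [0.5565, 0.0566, 0.0692]
tool_rot: [1.946, 2.466, 0.0]
wrist_force: [-0.3, 0.4, 3.8]
opening: 0.437
finger_force: 2.2
```

Call:
jog_arm(rows=[[[0, 0, 0.01], [0, 0, 0], 0.44], [[0, 0, 0.02], [0, 0, 0], 0.44], [[0, 0, 0.02], [0, 0, 0], 0.44]])

```text
time: 4.3
ee_pos: [0.5567, 0.0568, 0.0665]
tool_rot: [1.946, 2.466, 0.001]
wrist_force: [-5.5, 0.6, 16.7]
opening: 0.442
finger_force: 8.3
```

Call:
jog_arm(rows=[[[0, 0, 0.005], [0, 0, 0], 0.44], [[0, 0, 0.005], [0, 0, 0], 0.44]])

```text
time: 4.5
ee_pos: [0.5569, 0.0569, 0.0663]
tool_rot: [1.946, 2.465, 0.002]
wrist_force: [-8.1, 1.5, 24.7]
opening: 0.439
finger_force: 12.6
```

Call:
jog_arm(rows=[[[0, 0, -0.005], [0, 0, 0], 0.44], [[-0.02, 0, -0.005], [0, 0, 0], 0.44], [[-0.04, 0, -0.005], [0, 0, 0], 0.44], [[-0.06, 0, -0.005], [0, 0, 0], 0.44], [[-0.06, 0, -0.005], [0, 0, 0], 0.44]])

```text
time: 5.0
ee_pos: [0.5598, 0.046, 0.0666]
tool_rot: [-1.946, -2.466, -0.005]
wrist_force: [-2.5, 10.1, 16.1]
opening: 0.439
finger_force: 8.3
```

Run:
```python
from h import *
from workcell import snapshot
d=snapshot("wrist");np.savez("pics/w3.npz",**d)
cv2.imwrite("pics/w3c.png",cv2.resize(d["image"][80:330,180:460],None,fx=2.4,fy=2.4,interpolation=2))
cmd(frame(O,YAW)((-.004,-.003,.066)),YAW)
```

```text
t 5.05 pos [0.5598 0.046  0.0667] op 0.438 F [-2.3  9.2 17.2]
shift [-0.133 -0.006  0.003] turn [ 0.001 -0.001  0.001]
```

View pics/w3c.png

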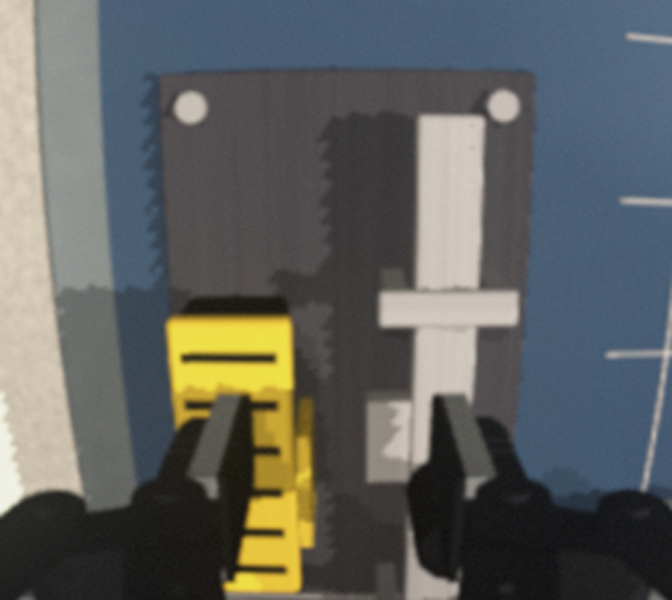

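The tongue has dropped and the bar's end has moved relative to its base plate (from a gap of about 22 to about 43 crop pixels). The catch is down and the bolt is moving, so I'll keep pushing.

Call:
jog_arm(rows=[[[-0.02, 0, 0], [0, 0, 0], 0.44], [[-0.04, 0, 0], [0, 0, 0], 0.44], [[-0.06, 0, 0], [0, 0, 0], 0.44], [[-0.08, 0, 0], [0, 0, 0], 0.44], [[-0.1, 0, 0], [0, 0, 0], 0.44], [[-0.11, 0, 0], [0, 0, 0], 0.44], [[-0.11, 0, 0], [0, 0, 0], 0.44]])

```text
time: 5.75
ee_pos: [0.565, 0.0246, 0.0666]
tool_rot: [1.946, 2.466, 0.005]
wrist_force: [-2.5, 10.5, 16.4]
opening: 0.437
finger_force: 8.2
```

Call:
jog_arm(rows=[[[-0.01, 0, 0], [0, 0, 0], 0.44], [[-0.02, 0, 0], [0, 0, 0], 0.44], [[-0.02, 0, 0], [0, 0, 0], 0.44]])

```text
time: 6.05
ee_pos: [0.5658, 0.0211, 0.0666]
tool_rot: [-1.946, -2.466, -0.005]
wrist_force: [-2.8, 14.1, 16.7]
opening: 0.44
finger_force: 10.9
```

Call:
jog_arm(rows=[[[-0.008, 0, 0], [0, 0, 0], 0.44], [[-0.008, 0, 0], [0, 0, 0], 0.44]])

```text
time: 6.25
ee_pos: [0.5659, 0.0207, 0.0667]
tool_rot: [-1.944, -2.465, -0.007]
wrist_force: [-6.0, 22.8, 17.7]
opening: 0.437
finger_force: 16.3
```

Run:
```python
from h import *
from workcell import snapshot
for n in("wrist","top"):
    d=snapshot(n);np.savez(f"pics/4{n}.npz",**d)
    if n=="wrist":cv2.imwrite("pics/w4c.png",cv2.resize(d["image"][80:330,180:460],None,fx=2.4,fy=2.4,interpolation=2))
cmd(frame(O,YAW)((-.004,-.003,.066)),YAW)
```

```text
t 6.35 pos [0.5659 0.0207 0.0666] op 0.441 F [-4.9 24.4 17.6]
shift [-0.003 -0.006  0.003] turn [ 0.001 -0.003  0.002]
```

View pics/w4c.png

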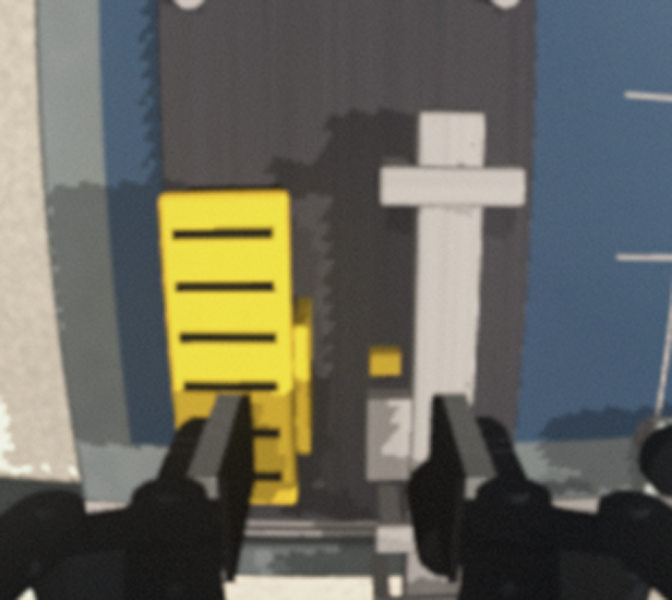

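The lug is past the tooth, with the tooth visible behind it at crop (385,362). The force rises with no further travel, so the bolt is home on its stop. I'll ease off and lift.

Call:
jog_arm(rows=[[[0.008, 0, 0], [0, 0, 0], 0.44], [[0.008, 0, -0.02], [0, 0, 0], 0.44], [[0.008, 0, -0.05], [0, 0, 0], 0.44], [[0.015, 0, -0.1], [0, 0, 0], 0.44], [[0.03, 0, -0.2], [0, 0, 0], 0.44], [[0.03, 0, -0.4], [0, 0, 0], 0.44], [[0.03, 0, -0.5], [0, 0, 0], 0.44], [[0.03, 0, -0.5], [0, 0, 0], 0.44]])

```text
time: 7.15
ee_pos: [0.5652, 0.0239, 0.1687]
tool_rot: [1.944, 2.463, 0.004]
wrist_force: [0.1, -0.7, 1.2]
opening: 0.443
finger_force: 0.0
```

Call:
jog_arm(rows=[[[0.1, 0, -0.1], [0, 0, 0], 0.44], [[0.3, 0, -0.1], [0, 0, 0], 0.44], [[0.3, 0, -0.1], [0, 0, 0], 0.44]])

```text
time: 7.45
ee_pos: [0.5494, 0.0849, 0.1848]
tool_rot: [-1.944, -2.467, -0.001]
wrist_force: [0.3, -0.2, 0.2]
opening: 0.441
finger_force: 0.0
```

Run:
```python
from h import *
from workcell import snapshot
d=snapshot("wrist");np.savez("pics/w5.npz",**d)
cv2.imwrite("pics/w5c.png",cv2.resize(d["image"][130:330,220:420],None,fx=3,fy=3,interpolation=2))
cmd(frame(O,YAW)((-.004,-.003,.066)),YAW)
```

```text
t 7.5 pos [0.5497 0.0836 0.1845] op 0.44 F [-0.7 -0.9 -0.6]
shift [-0.327 -0.     0.592] turn [-0.    -0.     0.003]
```

View pics/w5c.png

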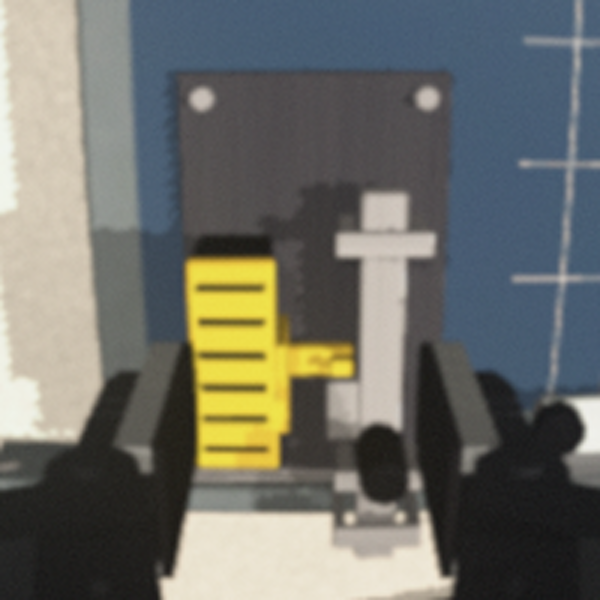

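The picture shows the tongue raised and sitting behind the lug, with the bolt end through the staple. One numeric check of catch height and knob position before handing in.

Run:
```python
from h import *
def wz(d,u,v):
    z=np.median(d["z_map"][v-1:v+2,u-1:u+2]);x,y=(u-d["cx"])/d["fx"],(v-d["cy"])/d["fy"];t=np.hypot(x,y)
    c=np.array([x/t*np.tan(t)*z,y/t*np.tan(t)*z,z,1]);return (np.linalg.inv(d["world_to_cam"])@c)[:3]
d1=np.load("pics/w1.npz");d=np.load("pics/w5.npz");d4=np.load("pics/4wrist.npz")
print("catch z start",wz(d1,300,215)[2],"pressed",wz(d4,180+230//2,80+100)[2],"now",wz(d,220+235//3,130+338//3)[2])
K=won(d,220+383/3,130+480/3,.078);print("knob trimmer",frame((0,0),-YAW)(K-[*O,0]))
```

```text
catch z start 0.06781769095132628 pressed 0.05930945005785576 now 0.06681901988840933
knob trimmer [ 0.02188632 -0.01873002  0.078     ]
```

```bash
python3 -c "
from workcell import bot
print(bot.close_job())"
```

```text
the job is handed in; nothing more can be done
None
```

The trimmer is locked: the bolt is home in the arm's staple and the catch has sprung back up behind its lug. The hand is clear, and the job was handed in at about 7.5 s.

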